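# Find the flush release pad and open the photometer's lamp cover

### The arm

A 7-joint arm with a two-finger parallel gripper is mounted at the origin on the work surface. World frame = base frame: x ahead of the robot, y to its left, z up, the work surface at z = 0. Lengths are in m, angles in rad, forces in N, time in s.
With the tool pointing down it reaches from about 0.4 to 0.875 m from the base axis. Payload 19.3 kg.
Tool frame: the origin (TCP) lies at the very end of the fingers, on their centre line; the grasp point (between the pads) lies 19 mm behind it; z points along the fingers, y is the direction in which the jaws open and shut (so a half turn about z gives the same grasp; the last joint's range is limited). The gripper opens to 85 mm and grips with 20 to 120 N. Pads are 22 mm wide; open, the fingers measure 114 mm over their backs; the gripper's body (76 mm by 85 mm) begins 54 mm behind the grasp point. The pads swing forward as they close: fully open they stand 13 mm farther back than shut.
Start: joints at [-1.336, 0.521, -0.036, 1.599, 0.021, 1.021, -0.113], TCP at [0.188, 0.596, 0.231] pointing down, gripper open.
Joint ranges: [-2.91, 2.91], [-0.3, 2.13], [-1.5, 1.42], [0.17, 2.43], [-1.26, 4.41], [0.16, 1.93], [-2.52, 2.52]. Speed limits (rad/s): [1.89, 1.89, 2.39, 2.39, 3.01, 3.01, 3.01].

### API

Orientations are given as [roll, pitch, yaw] about the fixed x, y, z axes, in that order (R = Rz(yaw) Ry(pitch) Rx(roll)).
In Python, from workcell import bot, grab_frame, calibration, workorder gives the robot as it stands.
- The arm moves only by the tool move_arm, never from a script. Its arguments are lists of equal length, an entry for each row: "jaw": the closure in counts, from 0 (fully open) to 255 (shut); "dp": the shift along the tool's x, y, z in units of 800 mm (1.0 is 800 mm), a list of three; "rotation": the turn, a rotation vector about the tool's x, y, z in units of pi rad (1.0 is pi rad), a list of three. In form: {"jaw": [jaw, ...], "dp": [[dx, dy, dz], ...], "rotation": [[rx, ry, rz], ...]}. A call has 1 to 10 rows; each row shifts and turns the commanded pose from where the row before left it, along the tool's axes as they then stand; what a row does not reach is not made up. A row lasts 1/8 s, in which the tool goes at most 62.5 mm and 10.7 degrees, less where a joint would pass 70% of its speed; a pose out of reach is approached as far as the arm can. A call with a number of a shift or a turn outside -1 to 1 is refused whole. A call with a gripper value outside its range is refused whole. The fingers move at their own pace and stop on an object; "squeeze" is the grip in N (left out, the last holds). Time passes only in rows, so rows that do not move let the fingers close. It gives the time, the measured TCP pose, the force and the opening at its end, in the units of the state.
- bot.observe(): the state, without advancing time (a new reading comes with each control period).
- grab_frame(name): name is "side" or "top" or "wrist"; returns the picture (400x640x3 uint8, blue, green, red); there is no depth.
- calibration(name): a dict with "camera_matrix" (3x3 intrinsics, pixels), "dist" ([k1, k2, p1, p2, k3] as OpenCV has them; the pictures are not rectified), "T" (4x4, takes a point from camera to world coordinates). Camera axes: x right, y down, z forward; pixel columns grow to the right and rows downward; lengths in m; the calibration is good to about 2 mm. A picture is of the moment at which its call begins: read the wrist's pose just before it. calibration takes no time and is no camera call; for the wrist camera it gives the pose at the moment of the call.
- workorder.job_done(): hands the job in, once; it reports no verdict.
The state is a dict: "clock": time; "qpos": joint angles; "qd": joint speeds; "joint_efforts": joint torques, N m; "position": TCP position; "tool_rot": TCP orientation; "force": force on the tool from outside, world axes, zero at the start; "moment": the same for the moment, N m; "grip_width": finger opening in m.
Only numpy, scipy, OpenCV 4.12 (cv2) and the standard library are available. Lean on these libraries where they do the work, as an engineer would, in place of code of your own. Each camera call takes 0.05 s, during which the arm holds its last target. There are 200 camera calls.

### The job

Open the photometer's lamp compartment for a lamp change: with the fingertips, feel along the row of four identical flush pads on the front panel for the one that gives, press it until the cover springs up, then push the raised cover all the way back until it leans on its stop and leave it open. Pick nothing up, and do not disturb the jars, cup, tub, carton, pen and timer around it.

Things in the scene. Friction and masses are not known exactly. Their poses are not given: they have to be found in the camera images.
- photometer: white desktop photometer fixed to the bench, 340 mm wide (y), x from -120 to +118 mm, flat top 60 mm high. Origin at bench level, x away from the robot, y left. Front strip (x -120 to -12): panel with a row of four identical flush pads. Behind it, right: square cover of the lamp compartment; left: display hump, 45 mm above the top (y 50 to 160, x 30 to 106)
- place_1 (a point): centre of the top of pad 1 of the row, counted from the right (-y) end, at x -66, y -93, z 59 mm of the photometer. The pad is 45 mm square, white like the panel, its top 1 mm below the panel's, with a 2 mm gap all round; pads are 62 mm apart. Any of the four, different each time, may be the release button; the other three are rigid blanks that look the same
- place_2 (a point): centre of the top of pad 2 of the row, counted from the right (-y) end, at x -66, y -31, z 59 mm of the photometer. The pad is 45 mm square, white like the panel, its top 1 mm below the panel's, with a 2 mm gap all round; pads are 62 mm apart. Any of the four, different each time, may be the release button; the other three are rigid blanks that look the same
- place_3 (a point): centre of the top of pad 3 of the row, counted from the right (-y) end, at x -66, y 31, z 59 mm of the photometer. The pad is 45 mm square, white like the panel, its top 1 mm below the panel's, with a 2 mm gap all round; pads are 62 mm apart. Any of the four, different each time, may be the release button; the other three are rigid blanks that look the same
- place_4 (a point): centre of the top of pad 4 of the row, counted from the right (-y) end, at x -66, y 93, z 59 mm of the photometer. The pad is 45 mm square, white like the panel, its top 1 mm below the panel's, with a 2 mm gap all round; pads are 62 mm apart. Any of the four, different each time, may be the release button; the other three are rigid blanks that look the same
- release (a joint): travel of the release button, wherever it is: 0 at rest, 0.005 m fully in. It springs back; it starts to move at 3 N and is fully in at 6 N; the catch lets go at about 3.5 mm. The blanks do not move at all
- lid (a joint): angle of the lamp-compartment cover: 0 shut (flush with the top), grows as its front edge rises, 1.57 upright, 1.8 leaning back on its stop. A catch holds it shut; released, it springs up to about 0.9 and stays. From there a light push (1 to 2 N at its edge) swings it back, and it stays back
- lid_edge (a point): middle of the upper front edge of the cover, a white plate 98 mm long (from the hinge), 126 mm wide and 4 mm thick with a small latch lug 6 mm deep under its front edge near the left corner; shut, it lies at x -9, y -50, z 60 mm of the photometer
- lid_hinge (a point): middle of the cover's hinge line, which runs along the photometer's y, at x 90, y -50, z 56 mm of the photometer
- reagent_a: brown glass jar, 42 mm across, 75 mm tall, white cap, on the bench; origin at the centre of its underside. Leave it alone
- reagent_b: brown glass jar, 42 mm across, 75 mm tall, black cap, on the bench; origin at the centre of its underside. Leave it alone
- sample_cup: small empty white cup, 28 mm across, 32 mm tall, standing on the photometer's top to the right of the cover; origin at the centre of its underside. Leave it alone
- tub: open grey plastic tub 110 x 90 x 60 mm on the bench; origin at the centre of its underside. Leave it alone
- cuvette_box: small carton 50 x 90 x 30 mm on the bench; origin at the centre of its underside. Leave it alone
- marker: black pen 12 mm thick, about 130 mm long, lying on the bench behind the photometer; origin at its middle. Leave it alone
- timer: flat grey timer 60 x 60 x 22 mm on the bench; origin at the centre of its underside. Leave it alone

How it is judged:
By the outcome, as a careful person would: the job done as asked, in the order asked, and still so for the second after the job is handed in, with the robot touching nothing.
It also fails if it takes over 48 s, if anything falls off the work surface, if the arm or the gripper's body presses on something with over 40 N, if the wrist force passes 120 N, or if a joint passes its speed limit or range.

## Working session

There is one attempt and no reset: what is moved stays moved. The work goes in short steps, Python scripts to look and compute and a tool call to move; the robot and the scene stay as the last step left them, time stands still between calls to the robot, and variables do not carry over. Pictures are saved under pics/ and viewed, about 8 in all and at most 12, crops included, and the job is handed in when it is done.

Besides the shell and the picture viewer there is one more tool, called after "Emit:" by a JSON object that holds its "op" and its "data". move_arm: Moves the arm, as the interface text tells. Shifts and turns lie within -1 to 1; 1 stands for 800 mm of shift or pi rad of turn. Its arguments: {"type":"object","properties":{"jaw":{"type":"array","items":{"type":"number"}},"dp":{"type":"array","items":{"type":"array","items":{"type":"number","minimum":-1,"maximum":1}}},"rotation":{"type":"array","items":{"type":"array","items":{"type":"number","minimum":-1,"maximum":1}}},"squeeze":{"type":"number"}},"required":["jaw","dp","rotation"]}

```bash
mkdir -p pics; ls; python3 - <<'E'
from workcell import bot, grab_frame, calibration, workorder
import cv2
s=bot.observe(); print({k:s[k] for k in('clock','position','tool_rot','force','grip_width')})
for n in('top','side'):
    cv2.imwrite(f'pics/{n}0.png',grab_frame(n)); c=calibration(n); print(n,c)
E
```

```text
pics
{'clock': 0.0, 'position': array([0.18749107, 0.59584318, 0.23072015]), 'tool_rot': array([-3.14043081e+00,  8.75184754e-05,  2.83681347e+00]), 'force': array([ 0.45670554,  0.77701339, -0.96377725]), 'grip_width': 0.08540147823392102}
top {'camera_matrix': array([[414.02999877,   0.        , 325.48375517],
       [  0.        , 414.02999877, 195.07335419],
       [  0.        ,   0.        ,   1.        ]]), 'dist': array([-0.02505546,  0.        ,  0.        ,  0.        ,  0.        ]), 'T': array([[-9.83452414e-03, -9.88321586e-01,  1.52064872e-01,
         4.24272569e-01],
       [-9.99949754e-01,  1.00154395e-02,  4.23799966e-04,
         3.07212864e-03],
       [-1.94184719e-03, -1.52053064e-01, -9.88370424e-01,
         1.09809171e+00],
       [ 0.00000000e+00,  0.00000000e+00,  0.00000000e+00,
         1.00000000e+00]])}
side {'camera_matrix': array([[469.22789263,   0.        , 316.98530826],
       [  0.        , 469.22789263, 205.3383659 ],
       [  0.        ,   0.        ,   1.        ]]), 'dist': array([0.00590687, 0.        , 0.        , 0.        , 0.        ]), 'T': array([[ 0.98912568, -0.1134069 ,  0.09364434,  0.44843688],
       [-0.14703971, -0.74904509,  0.64599596, -0.89170763],
       [-0.00311656, -0.65274063, -0.75757505,  1.12456177],
       [ 0.        ,  0.        ,  0.        ,  1.        ]])}
```

View pics/top0.png

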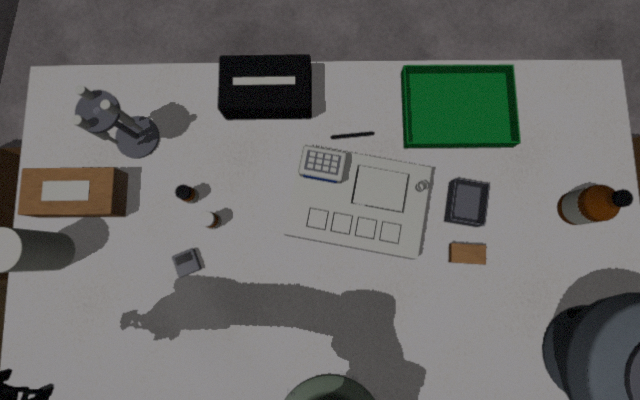

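View pics/side0.png

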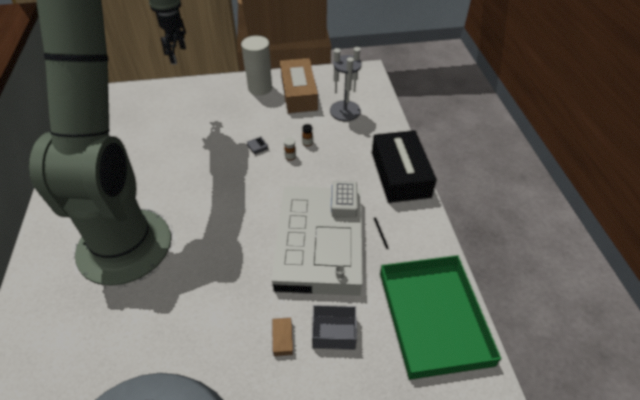

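The top view shows the photometer with its pads at about (317,218), (341,223), (366,228) and (390,232), and the cover around (380,189). The cup is at (421,185). The side view agrees, with pads at (298,206) to (294,257) and the cover at (333,246). Next I'll measure the outlines in both views.

```bash
cat > h.py <<'E'
import numpy as np, cv2
from workcell import bot, grab_frame, calibration, workorder
def cast(name,px,z):
    c=calibration(name); p=cv2.undistortPoints(np.float64(px).reshape(-1,1,2),c['camera_matrix'],c['dist']).reshape(-1,2)
    T=c['T']; d=np.c_[p,np.ones(len(p))]@T[:3,:3].T
    return T[:3,3]+d*((z-T[2,3])/d[:,2])[:,None]
def quads(img,roi,lo,hi):
    x0,y0,x1,y1=roi; g=cv2.resize(cv2.cvtColor(img[y0:y1,x0:x1],cv2.COLOR_BGR2GRAY),None,fx=4,fy=4,interpolation=cv2.INTER_CUBIC)
    t=cv2.adaptiveThreshold(g,255,cv2.ADAPTIVE_THRESH_MEAN_C,cv2.THRESH_BINARY_INV,41,6)
    out=[]
    for c in cv2.findContours(t,cv2.RETR_LIST,cv2.CHAIN_APPROX_NONE)[0]:
        r=cv2.minAreaRect(c); w,h=r[1]
        if lo<w*h/16<hi and .6<w/h<1.6 and cv2.contourArea(c)>.75*w*h:
            m=cv2.moments(c); out.append(((m['m10']/m['m00']+.5)/4-.5+x0,(m['m01']/m['m00']+.5)/4-.5+y0,cv2.contourArea(c)/16))
    return out
E
python3 - <<'E'
from h import *
for n,roi in(('top',(280,140,440,260)),('side',(270,180,370,300))):
    q=quads(cv2.imread(f'pics/{n}0.png'),roi,120,3500)
    P=cast(n,[a[:2] for a in q],.06)
    for a,b in zip(q,P): print(n,np.round(a,1),np.round(b,4))
E
```

```text
top [389.9 232.  286.7] [ 0.4889 -0.1569  0.06  ]
top [390.  232.1 427.7] [ 0.4887 -0.157   0.06  ]
top [365.5 227.4 286.2] [ 0.5009 -0.0961  0.06  ]
top [365.5 227.5 422.9] [ 0.5008 -0.0961  0.06  ]
top [341.3 222.9 282.9] [ 0.513  -0.0354  0.06  ]
top [341.2 222.9 421.1] [ 0.5129 -0.0354  0.06  ]
top [317.1 218.3 282.2] [0.5251 0.0252 0.06  ]
top [317.  218.3 422.2] [0.525  0.0254 0.06  ]
side [293.7 256.9 184.7] [ 0.4897 -0.1587  0.06  ]
side [293.7 257.  313.3] [ 0.4895 -0.1588  0.06  ]
```

Emit:
{"op": "move_arm", "data": {"jaw": [255,255,255,255,255,255,255,255,255,255], "dp": [[0,0,0],[-0.04,-0.044,0],[-0.04,-0.044,0],[-0.04,-0.044,0],[-0.04,-0.044,0],[-0.04,-0.044,0],[-0.04,-0.044,0],[-0.04,-0.044,0],[-0.04,-0.044,0],[-0.04,-0.044,0]], "rotation": [[0,0,-0.0344],[0,0,0],[0,0,0],[0,0,0],[0,0,0],[0,0,0],[0,0,0],[0,0,0],[0,0,0],[0,0,0]]}}

```text
clock: 1.35
position: [0.4086, 0.2277, 0.2313]
tool_rot: [-3.142, -0.0, 2.945]
force: [1.8, 1.9, 0.2]
grip_width: -0.0001
```

```bash
cat >> h.py <<'E'
from scipy.spatial.transform import Rotation as Ro
Y=-0.1965; A=np.array([[np.cos(Y),-np.sin(Y),0],[np.sin(Y),np.cos(Y),0],[0,0,1]]); O=np.array([.5717,-.0787,0])
def w(x,y,z): return O+A@(np.array([x,y,z])/1000)
def delta(target,rpy=None):
    s=bot.observe(); R=Ro.from_euler('xyz',s['tool_rot'])
    print('t',s['clock'],'pos',np.round(s['position'],4),'rot',np.round(s['tool_rot'],4),'F',np.round(s['force'],1),'grip',round(s['grip_width'],4))
    print('photometer mm',np.round(1000*A.T@(s['position']-O),1))
    print('dp',np.round(R.inv().apply(target-s['position'])/.8,4))
    if rpy is not None: print('rot',np.round((R.inv()*Ro.from_euler('xyz',rpy)).as_rotvec()/np.pi,4))
E
python3 - <<'E'
from h import *
delta(w(-66,93,90),[np.pi,0,np.pi+Y])
E
```

```text
t 1.35 pos [0.4086 0.2277 0.2313] rot [-3.1415e+00 -1.0000e-04  2.9450e+00] F [1.8 1.9 0.2] grip -0.0001
photometer mm [-219.8  268.7  231.3]
dp [-0.1923 -0.2196  0.1766]
rot [-0. -0. -0.]
```

Emit:
{"op": "move_arm", "data": {"jaw": [255,255,255,255,255,255,255,255,255,255], "dp": [[-0.035,-0.04,0],[-0.035,-0.04,0],[-0.035,-0.04,0],[-0.035,-0.04,0],[0,0,0.03],[0,0,0.05],[0,0,0.05],[0,0,0.03],[0,0,0],[0,0,0]], "rotation": [[0,0,0],[0,0,0],[0,0,0],[0,0,0],[0,0,0],[0,0,0],[0,0,0],[0,0,0],[0,0,0],[0,0,0]]}}

```text
clock: 2.6
position: [0.4933, 0.0818, 0.1041]
tool_rot: [3.141, 0.001, 2.945]
force: [-0.2, -0.4, 0.5]
grip_width: 0.0002
```

```bash
python3 - <<'E'
from h import *
delta(w(-66,93,70))
cv2.imwrite('pics/wrist1.png',grab_frame('wrist'))
E
```

```text
t 2.6 pos [0.4933 0.0818 0.1041] rot [3.1413e+00 7.0000e-04 2.9447e+00] F [-0.2 -0.4  0.5] grip 0.0002
photometer mm [-108.2  142.1  104.1]
dp [-0.0528 -0.0613  0.0427]
```

View pics/wrist1.png

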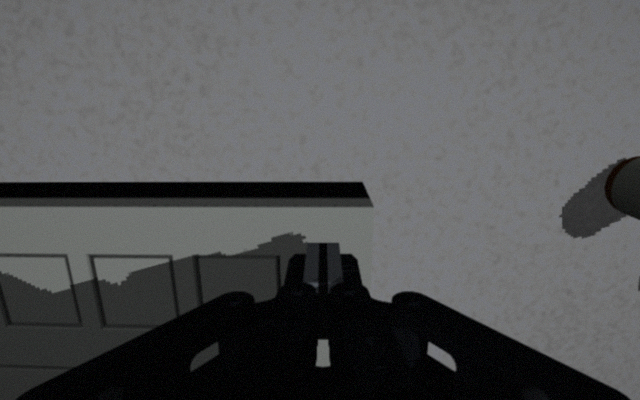

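The wrist view shows the closed fingertips at (322,265), with the pad row to their left at rows 255–325. This agrees with the fitted pose. Next I move over pad 4 and go down to just above it.

Emit:
{"op": "move_arm", "data": {"jaw": [255,255,255,255,255,255], "dp": [[-0.0264,-0.0306,0],[-0.0264,-0.0306,0],[0,0,0.02],[0,0,0.0225],[0,0,0],[0,0,0]], "rotation": [[0,0,0],[0,0,0],[0,0,0],[0,0,0],[0,0,0],[0,0,0]]}}

```text
clock: 3.4
position: [0.5249, 0.0259, 0.07]
tool_rot: [3.141, 0.001, 2.945]
force: [0.4, -0.5, 0.6]
grip_width: -0.0004
```

Emit:
{"op": "move_arm", "data": {"jaw": [255,255,255,255,255], "dp": [[0,0,0.0025],[0,0,0.0025],[0,0,0.0025],[0,0,0.0025],[0,0,0]], "rotation": [[0,0,0],[0,0,0],[0,0,0],[0,0,0],[0,0,0]]}}

```text
clock: 4.03
position: [0.5247, 0.0254, 0.0611]
tool_rot: [-3.141, -0.0, 2.945]
force: [-0.4, -0.4, -0.1]
grip_width: -0.0001
```

Emit:
{"op": "move_arm", "data": {"jaw": [255,255,255,255], "dp": [[0,0,0.00125],[0,0,0.00125],[0,0,0],[0,0,0]], "rotation": [[0,0,0],[0,0,0],[0,0,0],[0,0,0]]}}

```text
clock: 4.53
position: [0.5248, 0.0255, 0.0593]
tool_rot: [3.142, 0.0, 2.945]
force: [-0.4, -0.6, -0.4]
grip_width: -0.0001
```

Emit:
{"op": "move_arm", "data": {"jaw": [255,255,255], "dp": [[0,0,0.00125],[0,0,0],[0,0,0]], "rotation": [[0,0,0],[0,0,0],[0,0,0]]}}

```text
clock: 4.9
position: [0.5248, 0.0255, 0.059]
tool_rot: [3.141, 0.0, 2.945]
force: [-4.7, 0.4, 18.6]
grip_width: -0.0001
```

Pad 4 is a blank: 18.6 N and no travel. Next is pad 3.

Emit:
{"op": "move_arm", "data": {"jaw": [255,255,255,255,255,255,255,255,255], "dp": [[0,0,-0.0125],[0,-0.0388,0],[0,-0.0387,0],[0,0,0],[0,0,0.006],[0,0,0.003],[0,0,0.00125],[0,0,0],[0,0,0]], "rotation": [[0,0,0],[0,0,0],[0,0,0],[0,0,0],[0,0,0],[0,0,0],[0,0,0],[0,0,0],[0,0,0]]}}

```text
clock: 6.02
position: [0.5127, -0.0352, 0.0601]
tool_rot: [3.142, 0.0, 2.945]
force: [-0.6, -0.5, 0.5]
grip_width: 0.0005
```

Emit:
{"op": "move_arm", "data": {"jaw": [255,255,255], "dp": [[0,0,0.00125],[0,0,0],[0,0,0]], "rotation": [[0,0,0],[0,0,0],[0,0,0]]}}

```text
clock: 6.4
position: [0.5127, -0.0353, 0.0591]
tool_rot: [3.142, 0.0, 2.945]
force: [0.4, 0.6, 0.9]
grip_width: -0.0002
```

Emit:
{"op": "move_arm", "data": {"jaw": [255,255,255], "dp": [[0,0,0.001],[0,0,0],[0,0,0]], "rotation": [[0,0,0],[0,0,0],[0,0,0]]}}

```text
clock: 6.78
position: [0.5127, -0.0353, 0.0583]
tool_rot: [-3.142, 0.0, 2.945]
force: [-0.8, -0.2, 4.1]
grip_width: 0.0001
```

Emit:
{"op": "move_arm", "data": {"jaw": [255,255,255], "dp": [[0,0,0.001],[0,0,0],[0,0,0]], "rotation": [[0,0,0],[0,0,0],[0,0,0]]}}

```text
clock: 7.15
position: [0.5127, -0.0353, 0.0575]
tool_rot: [-3.142, 0.0, 2.945]
force: [0.9, 0.6, 3.9]
grip_width: 0.0002
```

Pad 3 gives, with about 4 N while it travels. I'll press it past the catch.

Emit:
{"op": "move_arm", "data": {"jaw": [255,255,255,255,255,255], "dp": [[0,0,0.00125],[0,0,0.00125],[0,0,0.00125],[0,0,0],[0,0,0],[0,0,0]], "rotation": [[0,0,0],[0,0,0],[0,0,0],[0,0,0],[0,0,0],[0,0,0]]}}

```text
clock: 7.9
position: [0.5127, -0.0353, 0.0545]
tool_rot: [3.142, 0.0, 2.945]
force: [0.1, 1.0, 5.8]
grip_width: -0.0
```

```bash
python3 - <<'E'
from h import *
delta(w(-66,31,90))
a=grab_frame('side')[130:350,220:440]
b=grab_frame('top')[100:320,230:450]
cv2.imwrite('pics/st2.png',cv2.resize(np.hstack([a,b]),None,fx=1.8,fy=1.8))
E
```

```text
t 7.9 pos [ 0.5127 -0.0353  0.0545] rot [3.1416e+00 1.0000e-04 2.9448e+00] F [0.1 1.  5.8] grip -0.0
photometer mm [-66.3  31.   54.5]
dp [-0.0004 -0.     -0.0444]
```

View pics/st2.png

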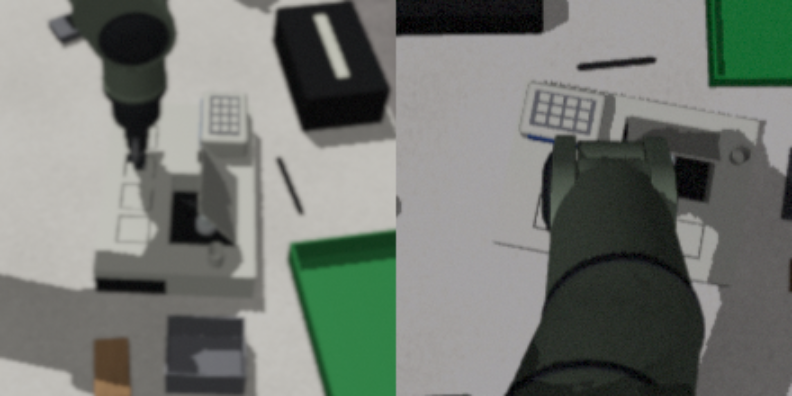

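The side view crop shows the cover has sprung up: the compartment is open and dark at (185,215), with the raised plate around (215,185). Now I lift clear and line up in front of the middle of the cover, with the tip at 115 mm.

Emit:
{"op": "move_arm", "data": {"jaw": [255,255,255,255,255,255,255,255,255], "dp": [[0,0,-0.02],[0,0,-0.028],[0,0,-0.0277],[0,-0.03,0],[0,-0.04,0],[0,-0.031,0],[-0.04,0,0],[-0.03,0,0],[0,0,0]], "rotation": [[0,0,0],[0,0,0],[0,0,0],[0,0,0],[0,0,0],[0,0,0],[0,0,0],[0,0,0],[0,0,0]]}}

```text
clock: 9.12
position: [0.5526, -0.1258, 0.1156]
tool_rot: [-3.141, 0.001, 2.945]
force: [-0.8, -0.5, -0.2]
grip_width: 0.0003
```

```bash
python3 - <<'E'
from h import *
delta(w(93,-50,115),[np.pi,0,np.pi+Y])
a=grab_frame('side')[130:330,220:420]; b=grab_frame('wrist')[100:,120:520]
cv2.imwrite('pics/st3.png',np.hstack([cv2.resize(a,(396,396)),cv2.resize(b,(400,396))]))
E
```

```text
t 9.125 pos [ 0.5526 -0.1258  0.1156] rot [-3.1415e+00  6.0000e-04  2.9447e+00] F [-0.8 -0.5 -0.2] grip 0.0003
photometer mm [ -9.5 -49.9 115.6]
dp [-1.281e-01 -1.000e-04  8.000e-04]
rot [-0.      0.0002 -0.0001]
```

View pics/st3.png

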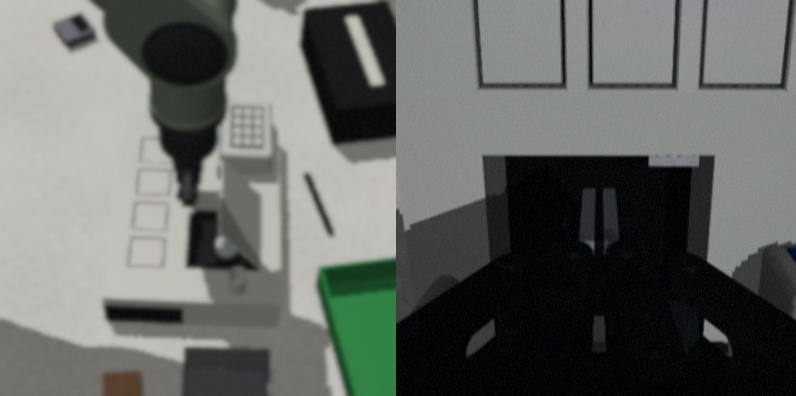

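The fingertips are centred in front of the raised cover: side crop (187,195), with the plate edge just behind at about x 222. Now I push slowly, watching the force.

Emit:
{"op": "move_arm", "data": {"jaw": [255,255,255,255,255,255,255], "dp": [[-0.01,0,0],[-0.01,0,0],[-0.01,0,0],[-0.01,0,0],[-0.01,0,0],[-0.01,0,0],[0,0,0]], "rotation": [[0,0,0],[0,0,0],[0,0,0],[0,0,0],[0,0,0],[0,0,0],[0,0,0]]}}

```text
clock: 10.1
position: [0.5993, -0.135, 0.1149]
tool_rot: [-3.142, 0.0, 2.945]
force: [0.0, 0.2, -0.6]
grip_width: -0.0
```

Emit:
{"op": "move_arm", "data": {"jaw": [255,255,255,255,255,255,255], "dp": [[-0.01,0,0],[-0.01,0,0],[-0.01,0,0],[-0.01,0,0],[-0.008,0,0],[0,0,0],[0,0,0]], "rotation": [[0,0,0],[0,0,0],[0,0,0],[0,0,0],[0,0,0],[0,0,0],[0,0,0]]}}

```text
clock: 10.98
position: [0.6377, -0.1427, 0.1159]
tool_rot: [3.142, 0.002, 2.945]
force: [0.7, -0.2, 8.0]
grip_width: -0.0003
```

```bash
python3 - <<'E'
from h import *
delta(w(93,-50,115))
a=grab_frame('side')[130:330,220:420]; b=grab_frame('top')[110:270,280:440]
cv2.imwrite('pics/st4.png',np.hstack([cv2.resize(a,(396,396)),cv2.resize(b,(396,396))]))
E
```

```text
t 10.975 pos [ 0.6377 -0.1427  0.1159] rot [3.1416e+00 2.2000e-03 2.9448e+00] F [ 0.7 -0.2  8. ] grip -0.0003
photometer mm [ 77.2 -49.8 115.9]
dp [-0.0197 -0.0002  0.0012]
```

View pics/st4.png

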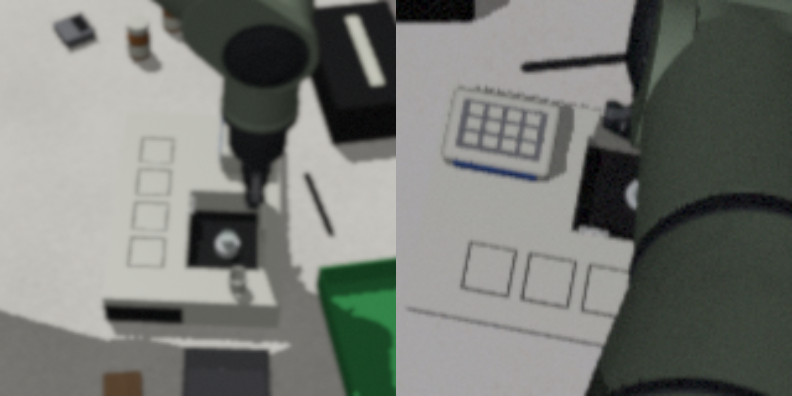

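The cover has gone back a good way, but the upward force of 8 N suggests its edge is touching a knuckle of the fingers. I'll raise the tip 20 mm to relieve that and look closer.

Emit:
{"op": "move_arm", "data": {"jaw": [255,255,255,255], "dp": [[0,0,-0.0125],[0,0,-0.0125],[0,0,0],[0,0,0]], "rotation": [[0,0,0],[0,0,0],[0,0,0],[0,0,0]]}}

```text
clock: 11.58
position: [0.6364, -0.1423, 0.135]
tool_rot: [3.142, -0.0, 2.945]
force: [0.5, -1.0, -0.1]
grip_width: 0.0001
```

```bash
python3 - <<'E'
from h import *
delta(w(97,-50,135))
a=grab_frame('side')[190:290,290:390]; b=grab_frame('wrist')[100:,120:520]
g=lambda i:cv2.convertScaleAbs(i,alpha=1.6)
cv2.imwrite('pics/st5.png',g(np.hstack([cv2.resize(a,(396,396),interpolation=cv2.INTER_CUBIC),cv2.resize(b,(400,396))])))
E
```

```text
t 11.575 pos [ 0.6364 -0.1423  0.135 ] rot [ 3.1416e+00 -1.0000e-04  2.9449e+00] F [ 0.5 -1.  -0.1] grip 0.0001
photometer mm [ 75.9 -49.8 135. ]
dp [-0.0264 -0.0003  0.    ]
```

View pics/st5.png

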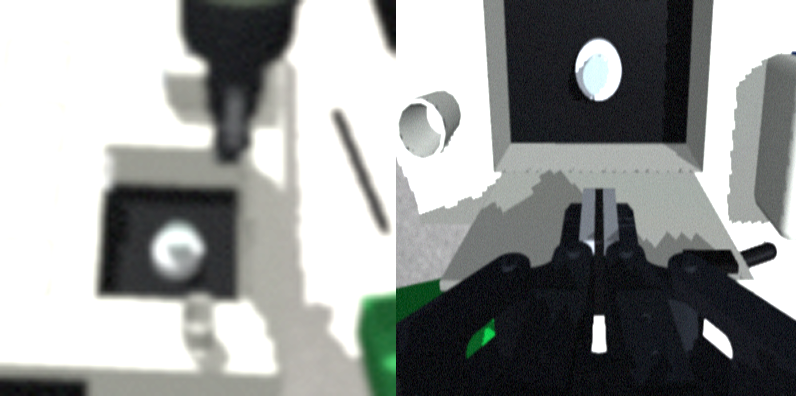

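The wrist view shows the cover's underside behind the fingertips, from the hinge at row 172 to its free corners at about (440,285) and (745,278). I'll compare those corners with the projected positions for a range of cover angles.

```bash
cat >> h.py <<'E'
def lidpix(name,th):
    c=calibration(name); Ti=np.linalg.inv(c['T'])
    P=np.array([w(90-98*np.cos(th),y,56+98*np.sin(th)) for y in(-113,13)])@Ti[:3,:3].T+Ti[:3,3]
    return cv2.projectPoints(P,np.zeros(3),np.zeros(3),c['camera_matrix'],c['dist'])[0].reshape(-1,2).round(0).tolist()
E
python3 - <<'E'
from h import *
print('seen',[164,316],[469,311])
for th in(1.3,1.4,1.5,1.57,1.65,1.7,1.75,1.8,1.85): print(th,lidpix('wrist',th))
E
```

```text
seen [164, 316] [469, 311]
1.3 [[158.0, 251.0], [486.0, 251.0]]
1.4 [[159.0, 276.0], [485.0, 276.0]]
1.5 [[161.0, 300.0], [483.0, 300.0]]
1.57 [[163.0, 316.0], [481.0, 316.0]]
1.65 [[166.0, 332.0], [478.0, 332.0]]
1.7 [[168.0, 341.0], [476.0, 341.0]]
1.75 [[170.0, 350.0], [474.0, 350.0]]
1.8 [[172.0, 358.0], [472.0, 358.0]]
1.85 [[175.0, 365.0], [469.0, 365.0]]
```

The cover is at about 1.56 rad, close to upright. I'll push on at the new height until it meets its stop.

Emit:
{"op": "move_arm", "data": {"jaw": [255,255,255,255,255], "dp": [[-0.008,0,0],[-0.008,0,0],[-0.006,0,0],[0,0,0],[0,0,0]], "rotation": [[0,0,0],[0,0,0],[0,0,0],[0,0,0],[0,0,0]]}}

```text
clock: 12.3
position: [0.6537, -0.1458, 0.135]
tool_rot: [3.142, -0.0, 2.945]
force: [-0.5, -0.2, 0.1]
grip_width: 0.0003
```

Emit:
{"op": "move_arm", "data": {"jaw": [255,255,255], "dp": [[-0.003,0,0],[0,0,0],[0,0,0]], "rotation": [[0,0,0],[0,0,0],[0,0,0]]}}

```text
clock: 12.68
position: [0.6561, -0.1463, 0.1351]
tool_rot: [-3.142, 0.0, 2.945]
force: [0.3, -0.4, -0.2]
grip_width: 0.0
```

```bash
python3 - <<'E'
from h import *
delta(w(97,-50,135))
im=grab_frame('wrist'); cv2.imwrite('pics/w6.png',cv2.convertScaleAbs(im,alpha=1.6))
for th in(1.5,1.57,1.65,1.7,1.75,1.8,1.85): print(th,lidpix('wrist',th))
E
```

```text
t 12.675 pos [ 0.6561 -0.1463  0.1351] rot [-3.1416e+00  1.0000e-04  2.9448e+00] F [ 0.3 -0.4 -0.2] grip 0.0
photometer mm [ 96.  -49.8 135.1]
dp [-0.0012 -0.0002  0.0001]
1.5 [[154.0, 252.0], [490.0, 252.0]]
1.57 [[156.0, 269.0], [488.0, 269.0]]
1.65 [[160.0, 287.0], [485.0, 287.0]]
1.7 [[162.0, 297.0], [482.0, 298.0]]
1.75 [[164.0, 307.0], [480.0, 307.0]]
1.8 [[167.0, 316.0], [477.0, 316.0]]
1.85 [[169.0, 324.0], [475.0, 324.0]]
```

View pics/w6.png

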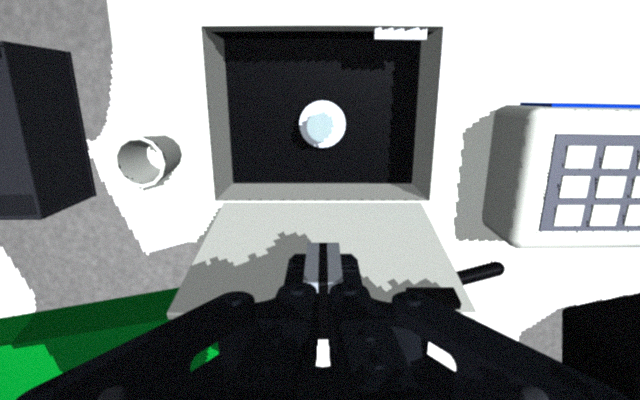

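The free corners at about (168,316) and (473,311) put the cover at 1.77–1.80 rad. I'll feel gently for the stop to confirm it is all the way back.

Emit:
{"op": "move_arm", "data": {"jaw": [255,255,255,255], "dp": [[-0.003,0,0],[-0.002,0,0],[0,0,0],[0,0,0]], "rotation": [[0,0,0],[0,0,0],[0,0,0],[0,0,0]]}}

```text
clock: 13.22
position: [0.6589, -0.1469, 0.1349]
tool_rot: [3.142, -0.003, 2.945]
force: [-8.9, 3.2, 6.0]
grip_width: -0.0
```

Emit:
{"op": "move_arm", "data": {"jaw": [255,255,255,255], "dp": [[-0.002,0,0],[0,0,0],[0,0,0],[0,0,0]], "rotation": [[0,0,0],[0,0,0],[0,0,0],[0,0,0]]}}

```text
clock: 13.72
position: [0.6592, -0.147, 0.1347]
tool_rot: [3.142, -0.006, 2.945]
force: [-18.4, 3.4, 11.1]
grip_width: -0.0003
```

Rigid resistance at x ≈ 99 means the cover is on its stop. Now I back off, lift and move aside for the final check.

Emit:
{"op": "move_arm", "data": {"jaw": [255,255,255,255,255,255,255,255,255], "dp": [[0.01,0,0],[0.03,0,0],[0.03,0,0],[0.03,0,0],[0,0,-0.05],[0,0,-0.05],[0,0,-0.05],[0,0,-0.05],[0,0,0]], "rotation": [[0,0,0],[0,0,0],[0,0,0],[0,0,0],[0,0,0],[0,0,0],[0,0,0],[0,0,0],[0,0,0]]}}

```text
clock: 14.85
position: [0.5844, -0.1321, 0.2981]
tool_rot: [3.141, 0.006, 2.945]
force: [0.1, -0.1, -0.1]
grip_width: 0.0001
```

Emit:
{"op": "move_arm", "data": {"jaw": [255,255,255,255,255,255,255,255,255], "dp": [[0,0.05,0],[0,0.05,0],[0,0.05,0],[0,0.05,0],[0,0.05,0],[0,0.05,0],[0,0.05,0],[0,0.03,0],[0,0,0]], "rotation": [[0,0,0],[0,0,0],[0,0,0],[0,0,0],[0,0,0],[0,0,0],[0,0,0],[0,0,0],[0,0,0]]}}

```text
clock: 15.98
position: [0.6424, 0.1679, 0.2942]
tool_rot: [-3.141, -0.001, 2.947]
force: [0.3, -0.6, -0.3]
grip_width: 0.0003
```

```bash
python3 - <<'E'
from h import *
delta(w(97,-50,135))
a=grab_frame('side'); b=grab_frame('top')
cv2.imwrite('pics/st7.png',cv2.convertScaleAbs(np.hstack([cv2.resize(a[120:360,240:440],(400,480)),cv2.resize(b[110:270,300:433],(399,480))]),alpha=1.2))
A0,B0=cv2.imread('pics/side0.png'),cv2.imread('pics/top0.png')
for th in(1.6,1.7,1.75,1.8): print(th,lidpix('top',th),lidpix('side',th))
# small objects: darkest/brightest change per box in side view
for nm,(x0,y0,x1,y1) in dict(tub=(305,300,362,352),box=(268,312,298,358),jarA=(282,138,298,162),jarB=(300,122,316,148),timer=(244,134,270,154),pen=(370,212,392,252),cup=(332,264,348,282)).items():
    s=[cv2.phaseCorrelate(np.float32(cv2.cvtColor(p[y0:y1,x0:x1],6)),np.float32(cv2.cvtColor(a[y0:y1,x0:x1],6))) for p in(A0,)]
    print(nm,np.round(s[0][0],2),round(s[0][1],2))
E
```

```text
t 15.975 pos [0.6424 0.1679 0.2942] rot [-3.1415e+00 -8.0000e-04  2.9470e+00] F [ 0.3 -0.6 -0.3] grip 0.0003
photometer mm [ 21.2 255.7 294.2]
dp [-0.0942 -0.3823  0.199 ]
1.6 [[416.0, 164.0], [362.0, 154.0]] [[353.0, 244.0], [353.0, 207.0]]
1.7 [[416.0, 160.0], [363.0, 150.0]] [[357.0, 245.0], [357.0, 207.0]]
1.75 [[416.0, 158.0], [363.0, 149.0]] [[359.0, 245.0], [359.0, 207.0]]
1.8 [[417.0, 156.0], [364.0, 147.0]] [[361.0, 245.0], [360.0, 208.0]]
tub [-0.16  0.11] 0.73
box [-0.04  0.14] 0.69
jarA [ 0.01 -0.03] 1.0
jarB [0.07 0.49] 1.0
timer [0.04 0.37] 0.82
pen [0.22 0.08] 0.71
cup [-1.23 -1.08] 0.32
```

View pics/st7.png

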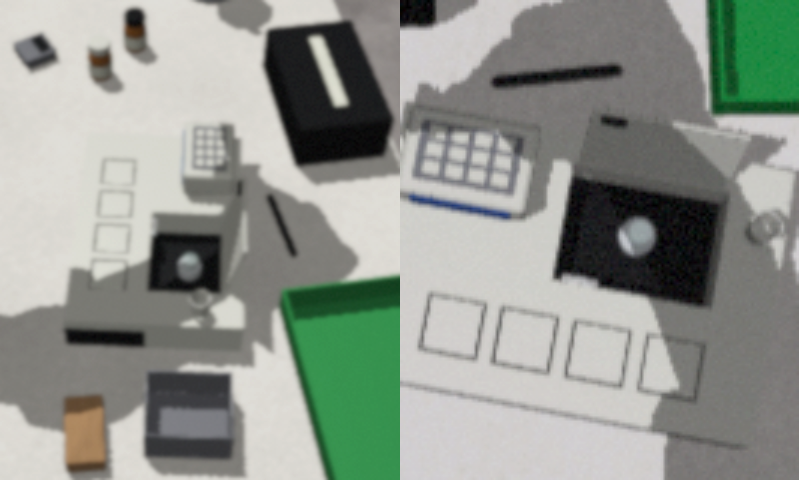

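In the top view the cover's free edge runs from (365,147) to (416,155), which matches the 1.8 rad prediction. The cup is still at (422,186), and the other objects have moved less than 0.5 px. I'm handing in.

```bash
python3 -c "
from workcell import workorder; print(workorder.job_done())"
```

```text
the job is handed in; nothing more can be done
None
```

The lamp compartment is open and the cover is leaning back on its stop. I handed the job in at about 16 s of the 48 s allowed.

- **Finding the button:** Pad 4 was rigid (18.6 N, no travel). Pad 3 gave at about 4 N, and I pressed it in about 4.5 mm (5.8 N) until the cover sprang up. I did not need to test pads 1 and 2.
- **Pushing the cover back:** Partway through, an upward force of 8 N suggested the cover's edge had caught on the fingers. I raised the tip 20 mm and carried on until the cover met its stop. I pressed gently twice to confirm it; the second press read about 21 N.
- **Final checks:** With the arm clear, the cover's free edge in the top view matches an angle of 1.8 rad. An earlier wrist view gave 1.77–1.80.
- **Other objects:** The jars, tub, carton, pen and timer show shifts under 0.5 px between the first and last side images. The automatic check on the cup was not usable because of a shadow (it read about 1.6 px with low confidence). By eye it is in the same place in both views, within 1 px.

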